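Hold a die board against the head bar of a chase for lock-up

TASK

A piece of metal furniture from the last job is lying in the steel chase, between the die board and the head bar (the bar farthest from the robot): lift it out and set it down, without dropping it, in the empty compartment of the wooden tray. Then slide the die board up square and flush against the head bar, without ramming it, and keep pressing it there with the fingertips, a steady push of about 10 N (no less than 5, no more than 20), while I tighten the quoins. Finish while still pressing, and leave the quoins, tools and everything else on the bench where they are.

Things in the scene. Friction and masses are not known exactly. Their poses are not given: they have to be found in the camera images.
- chase: The chase: a heavy dark steel frame flat on the bench, held fast by two bench stops, inside 290 mm (its x) by 260 mm (its y), bars 25 mm wide and 18 mm high, no floor (the bench shows inside). Origin: centre of the frame, on the bench surface. Its x axis points away from the robot, square to the head bar, its y axis to the left. It may be turned up to 0.22 rad.
- head_face (a point): Middle of the inner face of the head bar (the far bar, which has a light centre mark on top), 9 mm above the bench; chase x = +145 mm. The face is flat, rigid, 260 mm long and runs along the chase's y axis.
- die: The die board: smooth varnished plywood, 18 mm thick, 80 mm (its x) by 130 mm (its y), 0.14 to 0.24 kg, friction on the bench about 0.3, loose, skewed, 100 to 120 mm short of the head bar; steel rules and cork on top rise 7 mm more. Origin: centre of its underside. Flush = its +x edge on the head bar, origin at chase x = 105 mm. Against the bar about 1 mm of further travel brings 10 N.
- die_near_edge (a point): Middle of the die board's near edge (its -x side, towards the robot), 9 mm above the bench: the plain upright plywood edge, 18 mm high, to push on.
- spacer: The stray metal furniture: a hollow aluminium ladder-shaped block, 84 mm long (its y axis), 25 mm wide (its x axis), 16 mm high, about 60 g, lying loose on the bench in the gap between the die board and the head bar, its length roughly along the head bar. Origin: centre of its underside. Grip it across its 25 mm width; about 30 mm is free on either side for the fingers.
- tray: Wooden tray, 200 mm (its x) by 150 mm (its y), 42 mm high, walls 8 mm, fixed, to the left or the right of the chase. A divider splits it: the compartment nearer the robot holds metal furniture, the one farther from the robot is empty. Origin: centre of its underside.
- tray_empty (a point): Middle of the floor of the tray's empty compartment, 8 mm above the bench; the compartment is 116 mm along the tray's x and 134 mm along its y; its walls rise 34 mm above this floor (divider 30 mm). Axes parallel to the tray's.
- quoin_left: Left quoin: loose steel expanding wedge, 24 x 60 mm, 16 mm high, by the chase's near (foot) bar. Origin: centre of its underside. Leave it.
- quoin_right: Right quoin: the same, to the right. Leave it.
- side_furniture: Aluminium furniture strip, 210 mm (its x) by 20 mm, 16 mm high, loose inside the chase along its left bar. Origin: centre of its underside. Leave it.
- quoin_key: T-handled steel quoin key, about 100 mm long, 80 mm handle, lying on a low stack of metal plates on the side of the chase away from the tray; bystander, leave it.
- planer: Planer: wooden block 90 x 150 mm, 32 mm high, beyond the chase to the left; bystander, leave it.
- mallet: Wooden mallet, head 60 mm across and 85 mm long, handle 200 mm, lying beyond the chase to the right; bystander, leave it.
Mind the look-alikes: they are no part of the job. Leave any yellow look-alike of the spacer alone.

How it is judged:
By the outcome, as a careful person would: the job done as asked, in the order asked, and still so for the second after the job is handed in, while the arm keeps its last pose, push and grip.
It also fails if it takes over 61 s, if anything falls off the work surface, if the arm or the gripper's body presses on something with over 40 N, if the wrist force passes 120 N, or if a joint passes its speed limit or range.

ROBOT

A 6-joint arm with a two-finger parallel gripper is mounted at the origin on the work surface. World frame = base frame: x ahead of the robot, y to its left, z up, the work surface at z = 0. Lengths are in m, angles in rad, forces in N, time in s.
With the tool pointing down it reaches from about 0.375 to 0.9 m from the base axis. Payload 3.1 kg.
Tool frame: the origin (TCP) lies midway between the tips of the shut fingers; the grasp point (between the pads) lies 19 mm behind it; z points along the fingers, x is the direction in which the jaws open and shut, and the axes are right-handed (so a half turn about z gives the same grasp; the last joint's range is limited). The gripper opens to 87 mm and grips with 3 to 60 N. Pads are 19 mm wide; open, the fingers measure 117 mm over their backs; the gripper's body (75 mm by 190 mm) begins 51 mm behind the grasp point.
Start: joints at [-1.335, 0.527, 1.433, -0, 1.181, -0.178], TCP at [0.252, -0.572, 0.223] pointing down, gripper open.
Joint ranges: [-3.08, 3.08], [-0.75, 2.2], [0.22, 2.44], [-1.43, 4.57], [0, 2.65], [-2.85, 2.85]. Speed limits (rad/s): [2.79, 2.79, 3.14, 3.14, 3.14, 3.14].

INTERFACE

Orientations are given as [roll, pitch, yaw] about the fixed x, y, z axes, in that order (R = Rz(yaw) Ry(pitch) Rx(roll)).
In Python, from plant import r, eyes gives the robot as it stands.
- The arm moves only by the tool play_rows, never from a script. Its argument "increments" is one flat list of numbers, 6 for each row, row after row: the shift along the tool's x, y, z in units of 400 mm (1.0 is 400 mm), then the turn, a rotation vector about the tool's x, y, z in units of 180 degrees (1.0 is 180 degrees). A call has 1 to 8 rows; each row is the pose to reach, as a shift and turn from the pose measured when the call began, along the tool's axes at that moment, turning the shorter way round; what a row does not reach only later rows make up. A row lasts 1/12 s, in which the tool goes at most 41.7 mm and 7.16 degrees, less where a joint would pass 70% of its speed; a pose out of reach is approached as far as the arm can. A call with a number of a shift or a turn outside -1 to 1 is refused whole. A call with a gripper value outside its range is refused whole. "fingers" is the closure, from 0 (fully open) to 1 (shut), set as the call begins (left out, the last holds). The fingers move at their own pace and stop on an object; the grip force is fixed at half the most. Time passes only in rows, so rows that repeat a pose let the fingers close. It gives the time, the measured TCP pose, the force and the opening at its end, in the units of the state.
- r.get_obs(): the state, without advancing time (a new reading comes with each control period).
- eyes.get_image(name): name is "scene" or "top" or "wrist"; returns a dict with "image" (480x640x3 uint8, blue, green, red), "camera_matrix" (3x3 intrinsics, pixels), "origin" and "rotation" of the camera in the world. Camera axes: x right, y down, z forward; pixel columns grow to the right and rows downward; lengths in m; the calibration is good to about 2 mm. The wrist camera is an equidistant fisheye: a pixel r from the principal point sees the ray r / f radians off the axis. A picture is of the moment at which its call begins. There is no depth.
- r.finish_job(): hands the job in, once; it reports no verdict.
The state is a dict: "time": time; "q": joint angles; "qvel": joint speeds; "joint_torque": joint torques, N m; "ee_pos": TCP position; "tool_rot": TCP orientation; "wrist_force": force on the tool from outside, world axes, zero at the start; "wrist_torque": the same for the moment, N m; "grip_width": finger opening in m.
Only numpy, scipy, OpenCV 4.12 (cv2) and the standard library are available. Lean on these libraries where they do the work, as an engineer would, in place of code of your own. Each camera call takes 0.05 s, during which the arm holds its last target. There are 200 camera calls.

## Working session

There is one attempt and no reset: what is moved stays moved. The work goes in short steps, Python scripts to look and compute and a tool call to move; the robot and the scene stay as the last step left them, time stands still between calls to the robot, and variables do not carry over. Pictures are saved under pics/ and viewed, about 8 in all and at most 12, crops included, and the job is handed in when it is done.

Besides the shell and the picture viewer there is one more tool, called after "Emit:" as name(argument=value, ...), one argument or row to a line, values as JSON. play_rows: Moves the arm, as the interface text tells. Shifts and turns lie within -1 to 1; 1 stands for 400 mm of shift or 180 degrees of turn. Its arguments: {"type":"object","properties":{"increments":{"type":"array"},"fingers":{"type":"number"}},"required":["increments"]}

```bash
ls; mkdir -p pics; python3 - <<'E'
from plant import r, eyes
import cv2,numpy as np
o=r.get_obs(); print({k:np.round(v,3) for k,v in o.items()})
for n in ("top","scene"):
    d=eyes.get_image(n); cv2.imwrite(f"pics/{n}0.png",d["image"]); print(n,d["camera_matrix"],d["origin"],d["rotation"])
E
```

```text
pics
{'time': np.float64(0.0), 'q': array([-1.334,  0.528,  1.434, -0.   ,  1.181, -0.178]), 'qvel': array([-0.   ,  0.   ,  0.001, -0.001, -0.001, -0.   ]), 'joint_torque': array([ 1.0000e-03, -4.4003e+01, -1.7659e+01,  6.3000e-02,  5.8000e-02,
       -0.0000e+00]), 'ee_pos': array([ 0.252, -0.571,  0.222]), 'tool_rot': array([-3.141e+00,  2.000e-03, -1.156e+00]), 'wrist_force': array([-0.861,  0.77 , -0.752]), 'wrist_torque': array([-0.088,  0.018, -0.002]), 'grip_width': np.float64(0.087)}
top [[441.35322754   0.         311.05987872]
 [  0.         441.35322754 239.38918534]
 [  0.           0.           1.        ]] [ 0.47753369 -0.00611777  0.94438673] [-2.95271031 -0.0046883  -1.55639962]
scene [[459.18996688   0.         313.68728068]
 [  0.         459.18996688 246.06247137]
 [  0.           0.           1.        ]] [0.91928475 0.40260868 0.83390128] [-2.58002795  0.0086918   2.46916409]
```

View pics/top0.png

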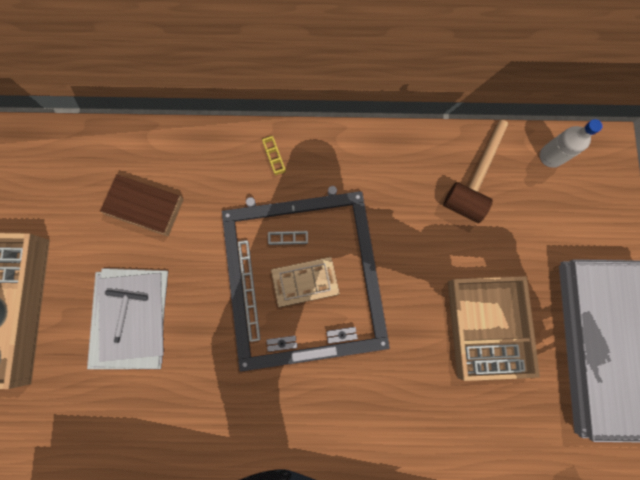

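View pics/scene0.png

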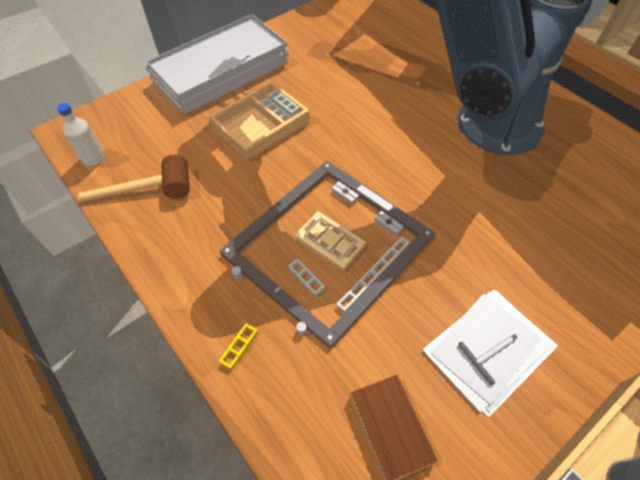

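The top view shows the chase with its head bar at about (293,208), which carries the centre mark. The die board is at (305,282).

Candidates for the spacer:
- grey ladder at (288,238)
- yellow ladder at (273,155), outside the chase
- side strip at (249,290)
- tray furniture at (495,358)

The grey ladder at (288,238) fits, because it lies inside the chase between the die board and the head bar. I'll confirm it in an enlarged crop.

```bash
cat > h.py <<'E'
from plant import r, eyes
import cv2,numpy as np
from scipy.spatial.transform import Rotation as R
def rays(d,px,fish=False):
    K=np.array(d["camera_matrix"]); p=(np.atleast_2d(px).astype(float)-K[:2,2])/[K[0,0],K[1,1]]
    if fish:
        t=np.linalg.norm(p,axis=1,keepdims=True)+1e-9
        v=np.hstack([p/t*np.sin(t),np.cos(t)])
    else: v=np.hstack([p,np.ones((len(p),1))])
    return v@R.from_euler("xyz",d["rotation"]).as_matrix().T
def toplane(d,px,z,fish=False):
    v=rays(d,px,fish); o=np.array(d["origin"]); return (o+v*((z-o[2])/v[:,2])[:,None])[:,:2]
def topix(d,P,fish=False):
    c=(np.atleast_2d(P)-d["origin"])@R.from_euler("xyz",d["rotation"]).as_matrix()
    K=np.array(d["camera_matrix"])
    q=c[:,:2]/c[:,2:]
    if fish:
        n=np.linalg.norm(c[:,:2],axis=1,keepdims=True); q=c[:,:2]/n*np.arctan2(n,c[:,2:])
    return q*[K[0,0],K[1,1]]+K[:2,2]
def move(pos,yaw,roll=np.pi,pitch=0):
    "increment row to reach a pose"
    o=r.get_obs(); R0=R.from_euler("xyz",o["tool_rot"]); R1=R.from_euler("xyz",[roll,pitch,yaw])
    s=R0.inv().apply(np.array(pos)-o["ee_pos"])/.4; t=(R0.inv()*R1).as_rotvec()/np.pi
    return np.round(np.r_[s,t],4)
E
python3 - <<'E'
from h import *
d=eyes.get_image("top"); im=d["image"]
cv2.imwrite("pics/crop0.png",cv2.resize(im[185:375,215:400],None,fx=4,fy=3.15*4/3.15*.78,interpolation=cv2.INTER_CUBIC) if 0 else cv2.resize(im[188:338,222:422],None,fx=4,fy=4,interpolation=cv2.INTER_CUBIC))
g=cv2.cvtColor(im,cv2.COLOR_BGR2GRAY); hsv=cv2.cvtColor(im,cv2.COLOR_BGR2HSV)
def boxes(m,name,z,amin,amax,roi):
    x0,y0,x1,y1=roi; mm=np.zeros_like(m); mm[y0:y1,x0:x1]=m[y0:y1,x0:x1]
    for c in cv2.findContours(mm,cv2.RETR_EXTERNAL,cv2.CHAIN_APPROX_NONE)[0]:
        rc=cv2.minAreaRect(c); 
        if amin<rc[1][0]*rc[1][1]<amax:
            w=toplane(d,cv2.boxPoints(rc),z); print(name,np.round(rc[0],1),"centre",w.mean(0).round(4),"corners",w.round(4).tolist())
sat=((hsv[...,1]<70)&(hsv[...,2]>90)).astype(np.uint8)*255
boxes(sat,"grey",.016,300,3000,(225,190,395,375))
dark=((hsv[...,2]<85)&(hsv[...,1]<110)).astype(np.uint8)*255
boxes(dark,"chase",.018,10000,40000,(215,180,400,380))
die=((hsv[...,0]>8)&(hsv[...,1]<140)&(hsv[...,2]>120)).astype(np.uint8)*255
boxes(die,"die",.018,500,6000,(255,245,360,325))
boxes(die,"tray",.042,2000,12000,(440,265,545,390))
E
```

```text
grey [313.7 354.2] centre [ 0.4168 -0.0168] corners [[0.42, 0.033], [0.4355, -0.0629], [0.4135, -0.0664], [0.3982, 0.0291]]
grey [281.2 343.1] centre [0.4379 0.0501] corners [[0.4469, 0.0817], [0.4537, 0.0217], [0.4288, 0.0186], [0.4221, 0.0784]]
grey [341.5 334.8] centre [ 0.4563 -0.0734] corners [[0.4643, -0.0405], [0.4745, -0.1022], [0.4482, -0.1062], [0.4381, -0.0448]]
grey [304.7 281.2] centre [0.5655 0.004 ] corners [[0.5833, 0.0596], [0.6056, -0.0384], [0.5475, -0.0511], [0.5258, 0.0459]]
grey [248.5 290.4] centre [0.5464 0.1219] corners [[0.6492, 0.1515], [0.6527, 0.1271], [0.4435, 0.0928], [0.4403, 0.1161]]
grey [287.5 237. ] centre [0.6595 0.0426] corners [[0.672, 0.0849], [0.6733, 0.0011], [0.6471, 0.0007], [0.6458, 0.084]]
chase [301.1 279.1] centre [0.5755 0.0119] corners [[0.7176, 0.2025], [0.7743, -0.12], [0.4296, -0.1684], [0.3803, 0.1333]]
die [305.9 281.9] centre [0.564  0.0014] corners [[0.5909, 0.0768], [0.6206, -0.0553], [0.5366, -0.073], [0.508, 0.057]]
tray [497.3 328.7] centre [ 0.4755 -0.3845] corners [[0.5722, -0.3012], [0.5866, -0.4659], [0.3782, -0.4643], [0.3651, -0.3068]]
```

View pics/crop0.png

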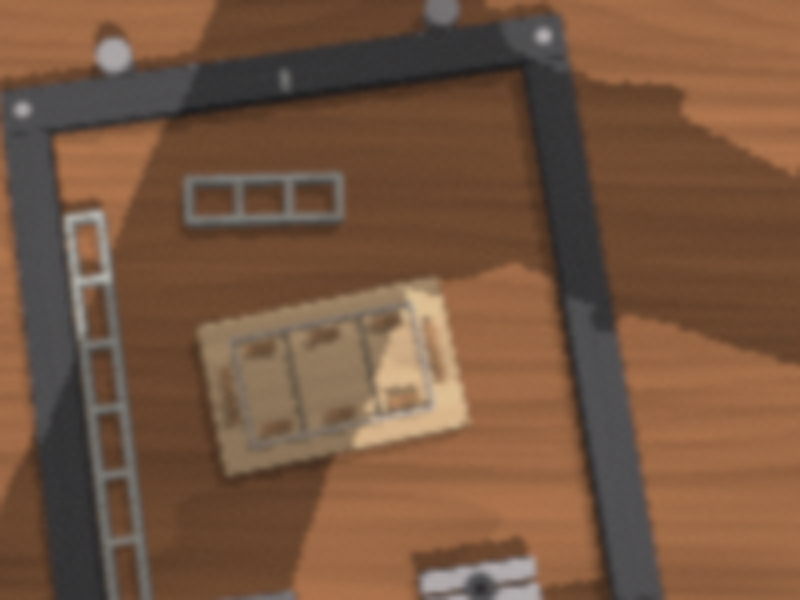

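The crop confirms it. The plain grey three-cell ladder, at full-image pixel (288,238), lies between the die board's far edge and the head bar, whose mark is at (293,208). I now have rough poses, so I'll fit the chase and tray and plan the approach.

```bash
python3 - <<'E'
from h import *
d=eyes.get_image("top")
px=[[222+22/4,188+109/4],[222+543/4,188+36/4],[244.5,365],[383,344]]
W=toplane(d,px,.018); M=np.array([[.1575,.1425],[.1575,-.1425],[-.1575,.1425],[-.1575,-.1425]])
def fit(M,W):
    T,s=cv2.estimateAffinePartial2D(M,W)[0],0; return T
def rigid(M,W):
    a=M-M.mean(0);b=W-W.mean(0);th=np.arctan2((a[:,0]*b[:,1]-a[:,1]*b[:,0]).sum(),(a*b).sum())
    Rm=np.array([[np.cos(th),-np.sin(th)],[np.sin(th),np.cos(th)]]);t=W.mean(0)-Rm@M.mean(0); return th,t,np.abs(W-M@Rm.T-t).max()
th,t,e=rigid(M,W); print("chase yaw",th,t,e,"head_face",t+.145*np.array([np.cos(th),np.sin(th)]))
print("mark",toplane(d,[222+285/4,188+79/4],.018))
Wt=toplane(d,[[453,280],[526,277],[535,376],[462,381]],.042); Mt=np.array([[.1,.075],[.1,-.075],[-.1,-.075],[-.1,.075]])
th2,t2,e=rigid(Mt,Wt); print("tray",th2,t2,e, Wt.round(3).tolist())
# far compartment: from inner far wall x=.092 back 116 -> centre x=.034
print("tray_empty",t2+.034*np.array([np.cos(th2),np.sin(th2)]))
# spacer: tool pointing down roll=pi: tool x axis=(cos yaw, sin yaw)
for y in (0.0155,0.0155-np.pi): print(y,move([.6595,.0426,.16],y))
E
```

```text
chase yaw 0.1594721322712695 [0.57195294 0.00745479] 0.0002013211417949412 head_face [0.71511307 0.03048036]
mark [[0.72385169 0.03167036]]
tray 0.042450395615004806 [ 0.47559068 -0.37784218] 0.004127340523311818 [[0.57, -0.3], [0.578, -0.45], [0.383, -0.453], [0.371, -0.308]]
tray_empty [ 0.50956005 -0.3763993 ]
0.0155 [-9.9420e-01 -1.5516e+00  1.5650e-01 -3.0000e-04  3.0000e-04 -3.7290e-01]
-3.1260926535897933 [-9.9420e-01 -1.5516e+00  1.5650e-01  4.0000e-04  3.0000e-04  6.2710e-01]
```

Emit:
play_rows(
  increments=[-0.06,-0.09,0.01,0,0,-0.04,-0.12,-0.18,0.02,0,0,-0.08,-0.18,-0.27,0.03,0,0,-0.12,-0.24,-0.36,0.04,0,0,-0.155,-0.29,-0.45,0.045,0,0,-0.19,-0.34,-0.54,0.05,0,0,-0.23,-0.39,-0.62,0.06,0,0,-0.26,-0.44,-0.69,0.07,0,0,-0.28],
  fingers=0.42,
)

```text
time: 0.87
ee_pos: [0.4348, -0.2974, 0.1943]
tool_rot: [-3.141, -0.0, -0.272]
wrist_force: [0.1, -0.2, 0.4]
grip_width: 0.0519
```

```bash
python3 -c "
from h import *
print(move([.6595,.0426,.16],.0155),r.get_obs()['time'])"
```

```text
[ 3.129e-01 -9.694e-01  8.680e-02 -3.000e-04 -1.000e-04 -9.150e-02] 0.8667
```

Emit:
play_rows(
  increments=[0.03,-0.09,0.01,0,0,-0.02,0.06,-0.19,0.02,0,0,-0.04,0.09,-0.29,0.03,0,0,-0.06,0.12,-0.39,0.04,0,0,-0.08,0.155,-0.49,0.05,0,0,-0.0915,0.19,-0.58,0.055,0,0,-0.0915,0.22,-0.67,0.06,0,0,-0.0915,0.245,-0.76,0.065,0,0,-0.0915],
)

```text
time: 1.53
ee_pos: [0.6121, -0.0289, 0.1684]
tool_rot: [-3.141, -0.001, 0.016]
wrist_force: [1.1, -1.1, 0.4]
grip_width: 0.0502
```

```bash
python3 -c "
from h import *
print(move([.6595,.0426,.16],.0155),r.get_obs()['time'])"
```

```text
[ 0.1214 -0.1768  0.0213 -0.0003 -0.0003  0.0002] 1.5333
```

Emit:
play_rows(
  increments=[0.05,-0.07,0.01,0,0,0,0.09,-0.13,0.016,0,0,0,0.1214,-0.1768,0.0213,0,0,0,0.1214,-0.1768,0.0213,0,0,0,0.1214,-0.1768,0.0213,0,0,0],
)

```text
time: 1.95
ee_pos: [0.6593, 0.0437, 0.1593]
tool_rot: [-3.141, 0.0, 0.019]
wrist_force: [-0.1, -0.7, 0.2]
grip_width: 0.051
```

```bash
python3 - <<'E'
from h import *
o=r.get_obs();print(o['ee_pos'],o['tool_rot'])
d=eyes.get_image("wrist"); cv2.imwrite("pics/w1.png",d["image"]); print(d["camera_matrix"],d["origin"],d["rotation"])
print(topix(d,[[.6595,.0426,.016],[.7151,.0305,.018],[.5640,.0014,.018]],True))
E
```

```text
[0.65934508 0.0437375  0.15927362] [-3.14109536e+00  1.53110876e-04  1.86777427e-02]
[[371.64829954   0.         320.96239213]
 [  0.         371.64829954 244.96104533]
 [  0.           0.           1.        ]] [0.65853486 0.11122415 0.32095857] [ 2.89433711e+00 -1.03286332e-04  1.84692253e-02]
[[320.56538014 235.33702145]
 [385.48746183 250.96414122]
 [212.39199394 279.39255634]]
```

View pics/w1.png

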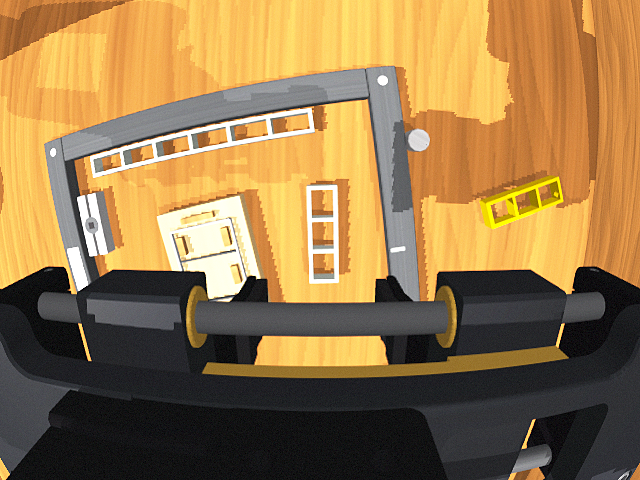

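The wrist view shows the spacer at (306–340, 184–283), within about 2 px of the predicted centre (321,235). I'll measure it more finely.

```bash
python3 - <<'E'
from h import *
d=eyes.get_image("wrist"); im=d["image"]; hsv=cv2.cvtColor(im,cv2.COLOR_BGR2HSV)
m=((hsv[...,1]<40)&(hsv[...,2]>200)).astype(np.uint8)*255
k=np.zeros_like(m);k[170:300,295:350]=m[170:300,295:350]
c=max(cv2.findContours(k,cv2.RETR_EXTERNAL,cv2.CHAIN_APPROX_NONE)[0],key=cv2.contourArea)
P=toplane(d,c[:,0],.016,True).astype(np.float32)
rc=cv2.minAreaRect(P*1000); print(rc)
w=cv2.boxPoints(rc)/1000;print(w)
E
```

```text
((661.2681274414062, 42.738468170166016), (25.580116271972656, 84.57530975341797), 2.4307613372802734)
[[ 6.4669603e-01  8.4445618e-02]
 [ 6.5028310e-01 -5.3587853e-05]
 [ 6.7584020e-01  1.0313187e-03]
 [ 6.7225319e-01  8.5530527e-02]]
```

```bash
python3 -c "
from h import *
print(move([.6613,.0427,.05],.0424),move([.6613,.0427,.004],.0424))"
```

```text
[ 6.700e-03 -1.700e-03  2.741e-01 -1.000e-04  1.000e-04 -8.400e-03] [ 6.700e-03 -1.700e-03  3.891e-01 -1.000e-04  1.000e-04 -8.400e-03]
```

Emit:
play_rows(
  increments=[0.006,-0.002,0.07,0,0,-0.008,0.006,-0.002,0.14,0,0,-0.008,0.006,-0.002,0.21,0,0,-0.008,0.006,-0.002,0.26,0,0,-0.008,0.006,-0.002,0.29,0,0,-0.008,0.006,-0.002,0.31,0,0,-0.008,0.006,-0.002,0.32,0,0,-0.008,0.006,-0.002,0.32,0,0,-0.008],
)

```text
time: 2.72
ee_pos: [0.6611, 0.0422, 0.0316]
tool_rot: [-3.141, 0.001, 0.04]
wrist_force: [-0.1, 0.0, -0.0]
grip_width: 0.05
```

```bash
python3 -c "
from h import *
print(move([.6613,.0427,.004],.0424),r.get_obs()['ee_pos'])"
```

```text
[ 0.0007 -0.0012  0.0691 -0.0001  0.0002 -0.0007] [0.66105468 0.04218519 0.0316406 ]
```

Emit:
play_rows(
  increments=[0.001,-0.001,0.02,0,0,0,0.001,-0.001,0.04,0,0,0,0.001,-0.001,0.055,0,0,0,0.001,-0.001,0.064,0,0,0,0.001,-0.001,0.069,0,0,0,0.001,-0.001,0.069,0,0,0,0.001,-0.001,0.069,0,0,0],
)

```text
time: 3.3
ee_pos: [0.6614, 0.0427, 0.0039]
tool_rot: [-3.141, 0.001, 0.04]
wrist_force: [0.2, 0.3, -0.5]
grip_width: 0.0504
```

Emit:
play_rows(
  increments=[0,0,0,0,0,0,0,0,0,0,0,0,0,0,0,0,0,0,0,0,0,0,0,0,0,0,0,0,0,0,0,0,0,0,0,0,0,0,0,0,0,0,0,0,0,0,0,0],
  fingers=1.0,
)

```text
time: 3.97
ee_pos: [0.6615, 0.0427, 0.0041]
tool_rot: [-3.141, 0.0, 0.04]
wrist_force: [-0.3, -1.0, 0.7]
grip_width: 0.0244
```

Emit:
play_rows(
  increments=[0,0,-0.02,0,0,0,0,0,-0.06,0,0,0,0,0,-0.11,0,0,0,0,0,-0.17,0,0,0,0,0,-0.23,0,0,0,0,0,-0.27,0,0,0,0,0,-0.3,0,0,0,0,0,-0.3,0,0,0],
)

```text
time: 4.63
ee_pos: [0.6635, 0.0425, 0.1275]
tool_rot: [3.141, -0.005, 0.04]
wrist_force: [0.2, 0.6, -0.5]
grip_width: 0.0249
```

```bash
python3 - <<'E'
from h import *
d=eyes.get_image("top"); im=d["image"]
cv2.imwrite("pics/t2.png",cv2.resize(im[265:395,435:550],None,fx=5,fy=4.6,interpolation=cv2.INTER_CUBIC) if 0 else np.hstack([cv2.resize(im[265:395,440:550],(440,520),interpolation=cv2.INTER_CUBIC),cv2.resize(im[190:385,215:395],(360,520)) ]))
print(move([.51,-.377,.12],.0424),r.get_obs()['grip_width'])
E
```

```text
[-4.2300e-01  1.0327e+00  1.3100e-02  0.0000e+00 -8.0000e-04 -6.0000e-04] 0.02455597704622709
```

View pics/t2.png

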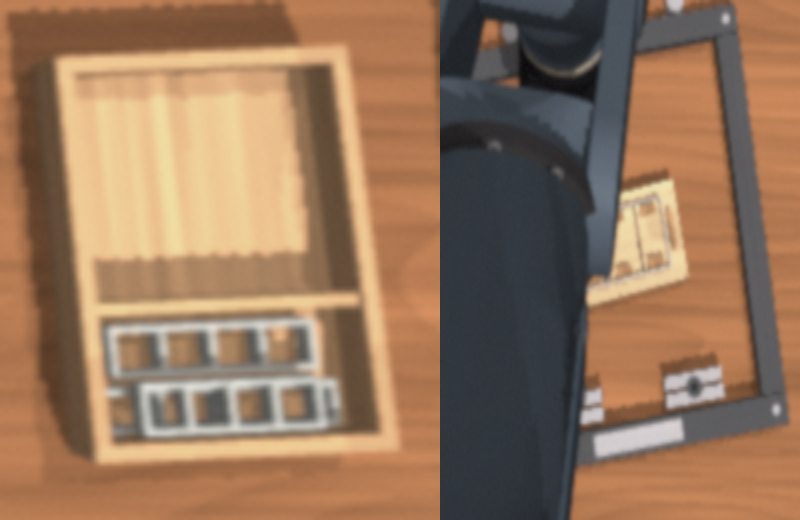

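The crop shows the tray rim corners at crop pixels (54,60), (347,48), (398,447) and (95,463). The empty compartment is the far one, and the spacer is in the grip. I'll refit the tray.

```bash
python3 - <<'E'
from h import *
d=eyes.get_image("top")
W=toplane(d,np.array([[54,60],[347,48],[398,447],[95,463]])/4+[440,265],.042); M=np.array([[.1,.075],[.1,-.075],[-.1,-.075],[-.1,.075]])
a=M-M.mean(0);b=W-W.mean(0);th=np.arctan2((a[:,0]*b[:,1]-a[:,1]*b[:,0]).sum(),(a*b).sum()); t=W.mean(0)
print(th,t,W.round(4).tolist()); c=t+.034*np.array([np.cos(th),np.sin(th)]); print(c, "divider",toplane(d,np.array([[95,308],[360,298]])/4+[440,265],.038))
print(move([*c,.12],th), move([*c,.12],th)*.4)
E
```

```text
0.055461107522002784 [ 0.47540544 -0.38154267] [[0.5698, -0.3009], [0.5782, -0.4518], [0.3816, -0.4617], [0.372, -0.3119]]
[ 0.50935317 -0.37965796] divider [[ 0.44608173 -0.31700882]
 [ 0.45287442 -0.45052049]]
[-4.2230e-01  1.0396e+00  1.0300e-02 -1.0000e-04  1.0000e-04 -4.8000e-03] [-1.6892e-01  4.1584e-01  4.1200e-03 -4.0000e-05  4.0000e-05 -1.9200e-03]
```

Emit:
play_rows(
  increments=[-0.015,0.04,0,0,0,0,-0.04,0.1,0,0,0,0,-0.07,0.175,0,0,0,0,-0.1,0.25,0,0,0,0,-0.13,0.325,0,0,0,0,-0.16,0.4,0,0,0,0,-0.19,0.475,0,0,0,0,-0.22,0.55,0,0,0,0],
)

```text
time: 5.4
ee_pos: [0.5804, -0.1814, 0.1222]
tool_rot: [-3.139, 0.004, 0.04]
wrist_force: [-0.5, -0.6, -0.3]
grip_width: 0.0244
```

```bash
python3 -c "
from h import *
print(move([.5094,-.3797,.12],.0555),r.get_obs()['ee_pos'])"
```

```text
[-0.1973  0.4881  0.0051 -0.0007  0.0012 -0.0048] [ 0.58035802 -0.18141718  0.12216915]
```

Emit:
play_rows(
  increments=[-0.03,0.075,0,0,0,0,-0.06,0.15,0,0,0,0,-0.09,0.225,0,0,0,0,-0.12,0.3,0,0,0,0,-0.15,0.375,0,0,0,0,-0.175,0.435,0,0,0,0,-0.19,0.475,0,0,0,-0.005,-0.197,0.488,0.005,0,0.001,-0.005],
)

```text
time: 6.07
ee_pos: [0.5081, -0.3825, 0.1185]
tool_rot: [-3.139, 0.002, 0.053]
wrist_force: [0.9, -1.0, -1.4]
grip_width: 0.0251
```

```bash
python3 -c "
from h import *
d=eyes.get_image('wrist'); cv2.imwrite('pics/w2.png',d['image'])
print(move([.5094,-.3797,.017],.0555),r.get_obs()['ee_pos'])"
```

```text
[ 0.0051 -0.0035  0.2525 -0.0012  0.0008 -0.0008] [ 0.50768716 -0.38156323  0.1179856 ]
```

View pics/w2.png

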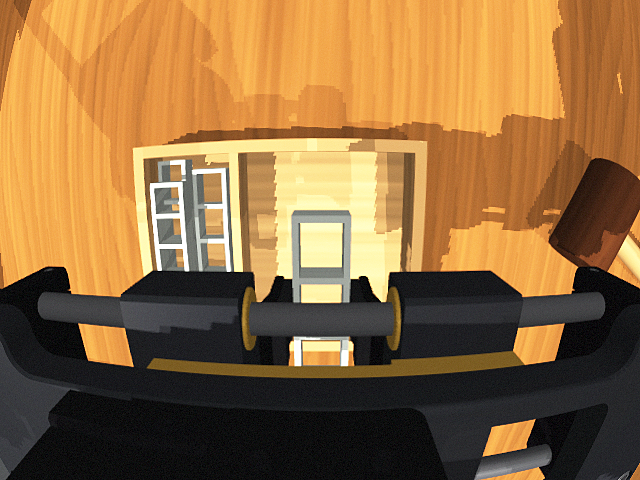

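The held spacer at (293–350, 210–) hangs over the middle of the empty compartment, columns 240–415, so I'll lower it.

Emit:
play_rows(
  increments=[0.004,-0.003,0.04,0,0,0,0.005,-0.003,0.09,0,0,0,0.005,-0.003,0.14,0,0,0,0.005,-0.003,0.18,0,0,0,0.005,-0.003,0.21,0,0,0,0.005,-0.003,0.235,0,0,0,0.005,-0.003,0.25,0,0,0,0.005,-0.003,0.25,0,0,0],
)

```text
time: 6.78
ee_pos: [0.5089, -0.3787, 0.0165]
tool_rot: [-3.136, 0.004, 0.053]
wrist_force: [-0.6, -0.2, -0.4]
grip_width: 0.0248
```

```bash
python3 -c "
from h import *
print(move([.5094,-.3797,.0122],.0555),r.get_obs()['ee_pos'],r.get_obs()['wrist_force'])"
```

```text
[ 0.0012  0.0027  0.0107 -0.0019  0.0013 -0.0007] [ 0.50889727 -0.3786711   0.01649783] [-0.59569893 -0.19477038 -0.38279489]
```

Emit:
play_rows(
  increments=[0,0,0.004,-0.002,0.001,0,0,0,0.007,-0.002,0.001,0,0,0,0.009,-0.002,0.001,0,0,0,0.011,-0.002,0.001,0,0,0,0.011,-0.002,0.001,0,0,0,0.011,-0.002,0.001,0],
)

```text
time: 7.28
ee_pos: [0.5091, -0.3789, 0.0125]
tool_rot: [3.141, 0.0, 0.053]
wrist_force: [0.4, 0.4, -0.3]
grip_width: 0.0248
```

Emit:
play_rows(
  increments=[0,0,0.001,0,0,0,0,0,0.002,0,0,0,0,0,0.003,0,0,0,0,0,0.003,0,0,0],
)

```text
time: 7.62
ee_pos: [0.5092, -0.3792, 0.0121]
tool_rot: [3.14, 0.0, 0.053]
wrist_force: [-0.8, 0.2, 4.5]
grip_width: 0.0248
```

Contact at 4.5 N, so I'll open the fingers to about 50 mm.

Emit:
play_rows(
  increments=[0,0,0,0,0,0,0,0,0,0,0,0,0,0,0,0,0,0,0,0,0,0,0,0,0,0,0,0,0,0,0,0,0,0,0,0],
  fingers=0.45,
)

```text
time: 8.12
ee_pos: [0.5091, -0.3791, 0.0119]
tool_rot: [3.14, 0.0, 0.053]
wrist_force: [-0.2, -0.4, -0.4]
grip_width: 0.0471
```

Emit:
play_rows(
  increments=[0,0,-0.02,0,0,0,0,0,-0.06,0,0,0,0,0,-0.11,0,0,0,0,0,-0.17,0,0,0,0,0,-0.23,0,0,0,0,0,-0.28,0,0,0,0,0,-0.32,0,0,0,0,0,-0.33,0,0,0],
)

```text
time: 8.78
ee_pos: [0.5106, -0.3803, 0.1477]
tool_rot: [3.135, -0.004, 0.053]
wrist_force: [-0.4, -0.4, 0.7]
grip_width: 0.0477
```

```bash
python3 - <<'E'
from h import *
o=r.get_obs(); print(o['ee_pos'],o['grip_width'])
d=eyes.get_image("wrist"); e=eyes.get_image("top")
cv2.imwrite("pics/w3.png",np.hstack([cv2.resize(d["image"][120:380,120:440],(400,325)),cv2.resize(e["image"][185:375,210:400],(325,325))]))
# die pose from top image
im=e["image"]; hsv=cv2.cvtColor(im,cv2.COLOR_BGR2HSV)
m=((hsv[...,0]>8)&(hsv[...,1]<140)&(hsv[...,2]>120)).astype(np.uint8)*255
k=np.zeros_like(m);k[250:325,255:360]=m[250:325,255:360]
c=max(cv2.findContours(k,cv2.RETR_EXTERNAL,cv2.CHAIN_APPROX_NONE)[0],key=cv2.contourArea)
rc=cv2.minAreaRect((toplane(e,c[:,0],.018)*1000).astype(np.float32)); print(rc)
E
```

```text
[ 0.51060099 -0.38032917  0.14771492] 0.04769148461247506
((563.2923583984375, 5.006439208984375), (89.43351745605469, 146.86203002929688), 12.984515190124512)
```

View pics/w3.png

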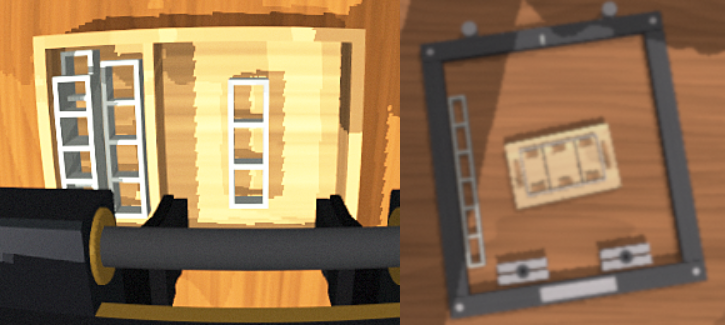

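The spacer lies flat in the empty compartment, about (229–270, 78–208) in the crop. The die board and quoins look unmoved, so I'll plan the push.

```bash
python3 - <<'E'
from h import *
d=eyes.get_image("top")
W=toplane(d,np.array([[198,327],[438,278],[468,425],[225,476]])/4+[222,188],.018)
M=np.array([[.04,.065],[.04,-.065],[-.04,-.065],[-.04,.065]])
a=M;b=W-W.mean(0);th=np.arctan2((a[:,0]*b[:,1]-a[:,1]*b[:,0]).sum(),(a*b).sum());t=W.mean(0)
c=.1595;Rc=np.array([[np.cos(c),-np.sin(c)],[np.sin(c),np.cos(c)]]);o=np.array([.5720,.0075])
print("die",th,t,"in chase",(t-o)@Rc,"corners in chase",((W-o)@Rc).round(4).tolist())
q=toplane(d,np.array([[447,557],[533,557],[217,600]])/4+[222,188],.016);print("quoin tops in chase",((q-o)@Rc).round(4).tolist())
e=(t-o)@Rc; e=e+np.array([-.04*np.cos(th-c),-.04*np.sin(th-c)]); print("near edge mid chase",e)
s=o+Rc@[e[0]-.033,e[1]]; print("start",s)
print(move([*s,.15],c-np.pi/2))
print(move([*(s*.5+.5*np.array([.52,-.38])),.15],c-np.pi/2))
E
```

```text
die 0.21576359601883482 [0.56354613 0.00323184] in chase [-0.00902445 -0.00287131] corners in chase [[0.0267, 0.0636], [0.0342, -0.0656], [-0.0446, -0.0692], [-0.0524, 0.0597]]
quoin tops in chase [[-0.1098, -0.0481], [-0.1163, -0.092], [-0.1141, 0.0721]]
near edge mid chase [-0.04896115 -0.00512066]
start [ 0.49189248 -0.01057311]
[ 6.200e-03 -9.214e-01 -1.640e-02  4.000e-04 -2.000e-04  4.662e-01]
[ 1.670e-02 -4.584e-01 -1.580e-02  4.000e-04 -2.000e-04  4.662e-01]
```

Emit:
play_rows(
  increments=[0,-0.05,0,0,0,0.03,0,-0.12,0,0,0,0.065,0,-0.19,0,0,0,0.1,0,-0.26,0,0,0,0.14,0,-0.33,0,0,0,0.18,0,-0.4,0,0,0,0.215,0,-0.47,0,0,0,0.25,0,-0.54,0,0,0,0.29],
  fingers=0.2,
)

```text
time: 9.6
ee_pos: [0.4962, -0.1612, 0.1421]
tool_rot: [3.139, 0.002, -0.863]
wrist_force: [0.1, 0.8, 1.4]
grip_width: 0.0692
```

```bash
python3 -c "
from h import *
print(move([.4919,-.0106,.15],.1595-np.pi/2),r.get_obs()['ee_pos'])"
```

```text
[-0.2931 -0.2366 -0.0195  0.0009  0.0006  0.1745] [ 0.4961766  -0.1612225   0.14210686]
```

Emit:
play_rows(
  increments=[-0.05,-0.04,0,0,0,0.03,-0.1,-0.08,0,0,0,0.06,-0.15,-0.12,-0.01,0,0,0.1,-0.2,-0.16,-0.01,0,0,0.135,-0.25,-0.2,-0.01,0,0,0.165,-0.28,-0.225,-0.01,0,0,0.174,-0.293,-0.2366,-0.01,0,0,0.1745,-0.293,-0.2366,-0.01,0,0,0.1745],
)

```text
time: 10.27
ee_pos: [0.4909, -0.0092, 0.1452]
tool_rot: [3.136, 0.002, -1.408]
wrist_force: [-0.5, -1.7, -0.1]
grip_width: 0.0693
```

```bash
python3 - <<'E'
from h import *
d=eyes.get_image("wrist"); cv2.imwrite("pics/w4.png",d["image"])
c=.1595;Rc=np.array([[np.cos(c),-np.sin(c)],[np.sin(c),np.cos(c)]]);o=np.array([.5720,.0075])
P=[[.0267,.0636,.018],[.0342,-.0656,.018],[-.0446,-.0692,.018],[-.0524,.0597,.018],[.145,.13,.018],[.145,-.13,.018],[-.06,.13,.018],[-.06,-.13,.018]]
print(topix(d,[[*(o+Rc@p[:2]),p[2]] for p in P],True).round(0).tolist())
print(move([.4919,-.0106,.005],c-np.pi/2),r.get_obs()['ee_pos'])
E
```

```text
[[236.0, 100.0], [403.0, 91.0], [406.0, 191.0], [243.0, 200.0], [166.0, -22.0], [473.0, -23.0], [163.0, 211.0], [474.0, 211.0]]
[ 0.0013 -0.0026  0.351   0.0015  0.0004  0.0007] [ 0.49145901 -0.01032341  0.14540521]
```

View pics/w4.png

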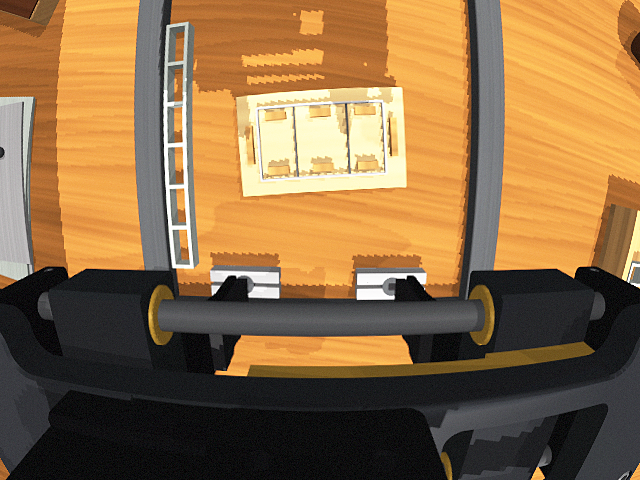

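The wrist view shows the die corners at (236,97), (403,87), (406,187) and (243,196). That is about 2–3 mm farther ahead than predicted and laterally right. The quoins at (245,285) and (390,285) are behind the planned descent line. I'll descend, biased 3 mm ahead.

Emit:
play_rows(
  increments=[0.001,-0.01,0.05,0.0015,0,0,0.001,-0.01,0.12,0.0015,0,0,0.001,-0.01,0.19,0.0015,0,0,0.001,-0.01,0.25,0.0015,0,0,0.001,-0.01,0.3,0.0015,0,0,0.001,-0.01,0.33,0.0015,0,0,0.001,-0.01,0.347,0.0015,0,0,0.001,-0.01,0.347,0.0015,0,0],
)

```text
time: 10.98
ee_pos: [0.4941, -0.0109, 0.0049]
tool_rot: [3.139, 0.002, -1.41]
wrist_force: [-0.3, -0.5, 0.1]
grip_width: 0.0695
```

```bash
cat >> h.py <<'E'
c=.1595;Rc=np.array([[np.cos(c),-np.sin(c)],[np.sin(c),np.cos(c)]]);oc=np.array([.5720,.0075])
def st(x,y=-.0051,z=.005):
    o=r.get_obs(); print("t",o["time"].round(2),"chase",(Rc.T@(o["ee_pos"][:2]-oc)).round(4),"z",o["ee_pos"][2].round(4),"Fchase",(Rc.T@o["wrist_force"][:2]).round(1),o["wrist_force"][2].round(1),"rot",o["tool_rot"].round(4))
    print(move([*(oc+Rc@[x,y]),z],c-np.pi/2))
E
python3 -c "
from h import *
st(-.04)"
```

```text
Traceback (most recent call last):
  File "h.py", line 27, in st
    o=r.get_obs(); print("t",o["time"].round(2),"chase",(Rc.T@(o["ee_pos"][:2]-oc)).round(4),"z",o["ee_pos"][2].round(4),"Fchase",(Rc.T@o["wrist_force"][:2]).round(1),o["wrist_force"][2].round(1),"rot",o["tool_rot"].round(4))
                             ^^^^^^^^^^^^^^^
AttributeError: 'float' object has no attribute 'round'
```

Emit:
play_rows(
  increments=[0,-0.01,0,0,0,0,0,-0.02,0,0,0,0,0,-0.03,0,0,0,0,0,-0.04,0,0,0,0,0,-0.048,0,0,0,0,0,-0.056,0,0,0,0,0,-0.064,0,0,0,0,0,-0.072,0,0,0,0],
)

```text
time: 11.65
ee_pos: [0.5223, -0.006, 0.005]
tool_rot: [3.138, 0.003, -1.41]
wrist_force: [-2.4, -0.3, 0.4]
grip_width: 0.0696
```

```bash
sed -i 's/o\["time"\].round(2)/round(float(o["time"]),2)/; s/o\["ee_pos"\]\[2\].round(4)/round(float(o["ee_pos"][2]),4)/; s/,o\["wrist_force"\]\[2\].round(1)/,round(float(o["wrist_force"][2]),1)/' h.py
python3 -c "
from h import *
st(.02)"
```

```text
t 11.65 chase [-0.0513 -0.0055] z 0.005 Fchase [-2.4  0.1] 0.4 rot [ 3.1379e+00  2.7000e-03 -1.4098e+00]
[-0.0007 -0.1782 -0.0007  0.0012  0.0008  0.0005]
```

Contact is light, with 2.4 N of drag. I'll keep pushing along chase x.

Emit:
play_rows(
  increments=[0,-0.01,0,0.001,0.001,0,0,-0.02,0,0.001,0.001,0,0,-0.03,0,0.001,0.001,0,0,-0.04,0,0.001,0.001,0,0,-0.05,0,0.001,0.001,0,0,-0.06,0,0.001,0.001,0,0,-0.07,0,0.001,0.001,0,0,-0.08,0,0.001,0.001,0],
)

```text
time: 12.32
ee_pos: [0.5542, -0.0009, 0.0048]
tool_rot: [3.141, -0.0, -1.41]
wrist_force: [-1.2, -0.4, 0.8]
grip_width: 0.0696
```

Emit:
play_rows(
  increments=[0,-0.01,0,0,0,0,0,-0.02,0,0,0,0,0,-0.03,0,0,0,0,0,-0.04,0,0,0,0,0,-0.05,0,0,0,0,0,-0.06,0,0,0,0,0,-0.07,0,0,0,0,0,-0.08,0,0,0,0],
)

```text
time: 12.98
ee_pos: [0.5861, 0.0043, 0.0048]
tool_rot: [3.141, -0.0, -1.41]
wrist_force: [-1.8, -0.4, 0.5]
grip_width: 0.0697
```

```bash
python3 - <<'E'
from h import *
st(.03)
d=eyes.get_image("wrist"); e=eyes.get_image("top")
cv2.imwrite("pics/w5.png",np.hstack([d["image"][0:300,100:540],cv2.resize(e["image"][185:335,215:390],(350,300),interpolation=cv2.INTER_CUBIC)]))
E
```

```text
t 12.98 chase [ 0.0135 -0.0054] z 0.0048 Fchase [-1.8 -0.1] 0.5 rot [ 3.1409e+00 -4.0000e-04 -1.4098e+00]
[-0.0006 -0.0413 -0.0005  0.0002 -0.0001  0.0005]
```

View pics/w5.png

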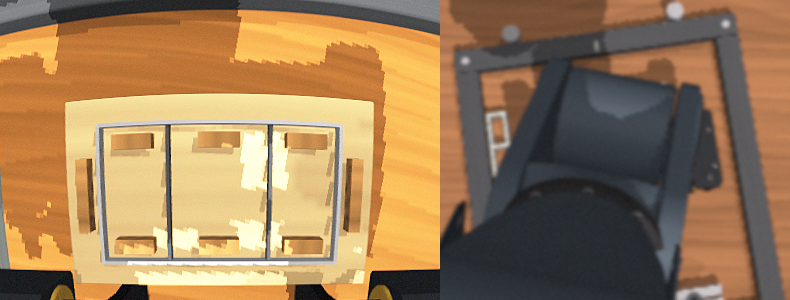

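The die is now square to the two fingers and centred between them, its top spanning columns 66–373 of the wrist crop, with about 42 mm to go. Continuing, then slowing down.

Emit:
play_rows(
  increments=[0,-0.01,0,0,0,0,0,-0.02,0,0,0,0,0,-0.03,0,0,0,0,0,-0.04,0,0,0,0,0,-0.05,0,0,0,0,0,-0.058,0,0,0,0,0,-0.066,0,0,0,0,0,-0.072,0,0,0,0],
)

```text
time: 13.75
ee_pos: [0.6162, 0.0089, 0.005]
tool_rot: [-3.14, -0.001, -1.41]
wrist_force: [-0.8, -1.1, 0.2]
grip_width: 0.0697
```

```bash
python3 - <<'E'
from h import *
st(.055)
d=eyes.get_image("wrist")
cv2.imwrite("pics/w6.png",d["image"][0:300,20:620])
g=cv2.cvtColor(d["image"],cv2.COLOR_BGR2HSV)
print([[x,[(y,int(g[y,x,1]),int(g[y,x,2])) for y in range(20,110,6)]] for x in (250,390)])
E
```

```text
t 13.75 chase [ 0.0438 -0.0056] z 0.005 Fchase [-0.9 -0.9] 0.2 rot [-3.1397e+00 -1.2000e-03 -1.4097e+00]
[-0.0012 -0.0279 -0.0001 -0.0006 -0.0004  0.0005]
[[250, [(20, 3, 84), (26, 19, 94), (32, 12, 84), (38, 33, 86), (44, 12, 88), (50, 14, 89), (56, 9, 87), (62, 14, 89), (68, 36, 43), (74, 161, 139), (80, 188, 144), (86, 182, 143), (92, 184, 187), (98, 93, 247), (104, 93, 245)]], [390, [(20, 7, 139), (26, 6, 136), (32, 7, 137), (38, 9, 136), (44, 12, 143), (50, 18, 142), (56, 13, 139), (62, 2, 134), (68, 3, 75), (74, 168, 111), (80, 183, 148), (86, 187, 195), (92, 180, 198), (98, 85, 249), (104, 91, 247)]]]
```

View pics/w6.png

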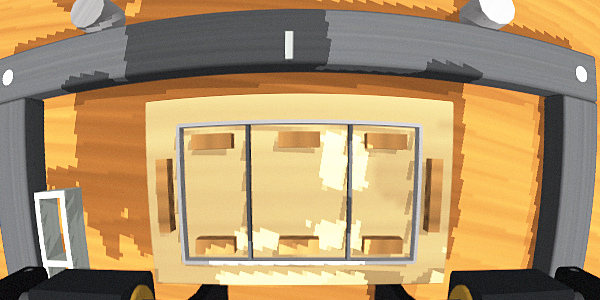

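The die is about 12 mm short of the bar. I'll measure the residual angle between the die's far edge and the head face.

```bash
cat > gap.py <<'E'
from h import *
d=eyes.get_image("wrist"); im=d["image"]; g=cv2.cvtColor(cv2.GaussianBlur(im,(3,3),0),cv2.COLOR_BGR2HSV).astype(int)
A=[];B=[]
for x in range(180,465,5):
    s=g[:,x,1];v=g[:,x,2]
    h=[y for y in range(40,100) if (s[y]>75 and s[y-1]<=75)or(v[y]<65 and v[y-1]>=65)]
    b=[y for y in range(60,140) if v[y]>225 and v[y-1]<=225 and s[y+2]<130]
    if h:A.append([x,h[0]])
    if b:B.append([x,b[0]])
for n,P in(("bar",A),("die",B)):
    W=(toplane(d,P,.018,True)-oc)@Rc
    l=cv2.fitLine(W.astype(np.float32),cv2.DIST_HUBER,0,.001,.001).ravel(); k=l[0]/l[1]
    print(n,len(P),"slope dx/dy",round(float(k),4),"x at y=0",round(float(l[2]-k*l[3]),4),"rms",np.std(W[:,0]-k*W[:,1]).round(4))
E
python3 gap.py
```

```text
bar 57 slope dx/dy 0.0167 x at y=0 0.1473 rms 0.0009
die 57 slope dx/dy -0.0027 x at y=0 0.1355 rms 0.0001
```

```bash
sed -i 's/h=\[y for.*/h=[y for y in range(40,100) if s[y]>75 and s[y-1]<=75]/; s/toplane(d,P,.018,True)/toplane(d,P,0 if n=="bar" else .018,True)/' gap.py; python3 gap.py
```

```text
bar 57 slope dx/dy -0.0011 x at y=0 0.148 rms 0.0001
die 57 slope dx/dy -0.0024 x at y=0 0.1354 rms 0.0001
```

The faces are parallel within 0.0013 rad, with a gap of about 12.6 mm. I'll advance 10 mm slowly, then creep in.

Emit:
play_rows(
  increments=[0,-0.004,0,0,0,0,0,-0.008,0,0,0,0,0,-0.012,0,0,0,0,0,-0.016,0,0,0,0,0,-0.019,0,0,0,0,0,-0.022,0,0,0,0,0,-0.024,0,0,0,0,0,-0.025,0,0,0,0],
)

```text
time: 14.57
ee_pos: [0.6264, 0.0105, 0.0051]
tool_rot: [-3.139, -0.001, -1.41]
wrist_force: [-1.5, -0.9, 0.3]
grip_width: 0.0696
```

```bash
python3 -c "
from h import *
st(.0564,-.0055)";python3 gap.py
```

```text
t 14.57 chase [ 0.0542 -0.0057] z 0.0051 Fchase [-1.6 -0.7] 0.3 rot [-3.1386e+00 -1.5000e-03 -1.4097e+00]
[-0.0005 -0.0055  0.0003 -0.001  -0.0005  0.0005]
bar 52 slope dx/dy -0.0027 x at y=0 0.1485 rms 0.0003
die 57 slope dx/dy -0.0016 x at y=0 0.1451 rms 0.0001
```

Emit:
play_rows(
  increments=[0,-0.001,0,-0.001,0,0,0,-0.002,0,-0.001,0,0,0,-0.003,0,-0.001,0,0,0,-0.004,0,-0.001,0,0,0,-0.0045,0,-0.001,0,0,0,-0.005,0,-0.001,0,0,0,-0.0055,0,-0.001,0,0,0,-0.0055,0,-0.001,0,0],
)

```text
time: 15.28
ee_pos: [0.6282, 0.0108, 0.0052]
tool_rot: [3.141, -0.001, -1.41]
wrist_force: [-2.1, -1.3, 0.9]
grip_width: 0.0696
```

Emit:
play_rows(
  increments=[0,-0.0005,0,0,0,0,0,-0.001,0,0,0,0,0,-0.0015,0,0,0,0,0,-0.002,0,0,0,0,0,-0.002,0,0,0,0],
)

```text
time: 15.7
ee_pos: [0.6282, 0.0108, 0.0051]
tool_rot: [3.139, -0.001, -1.41]
wrist_force: [-3.7, -0.5, 2.9]
grip_width: 0.0695
```

Contact with the bar. I'll raise the push gently.

Emit:
play_rows(
  increments=[0,-0.002,0,0,0,0,0,-0.0025,0,0,0,0,0,-0.003,0,0,0,0,0,-0.0035,0,0,0,0,0,-0.0035,0,0,0,0,0,-0.0035,0,0,0,0],
)

```text
time: 16.2
ee_pos: [0.6282, 0.011, 0.0049]
tool_rot: [3.136, -0.001, -1.41]
wrist_force: [-6.0, -1.8, 2.9]
grip_width: 0.0694
```

```bash
python3 -c "
from h import *
st(.0564,-.0055)";python3 gap.py
```

```text
t 16.2 chase [ 0.056  -0.0055] z 0.0049 Fchase [-6.2 -0.9] 2.9 rot [ 3.1359e+00 -6.0000e-04 -1.4097e+00]
[ 0.     -0.0009 -0.0002  0.0018 -0.0002  0.0005]
bar 52 slope dx/dy -0.0026 x at y=0 0.1501 rms 0.0002
die 57 slope dx/dy -0.0017 x at y=0 0.1468 rms 0.0019
```

Emit:
play_rows(
  increments=[0,-0.0035,0,0,0,0,0,-0.004,0,0,0,0,0,-0.0045,0,0,0,0,0,-0.005,0,0,0,0,0,-0.0055,0,0,0,0,0,-0.0055,0,0,0,0,0,-0.0055,0,0,0,0],
)

```text
time: 16.83
ee_pos: [0.6282, 0.0111, 0.0047]
tool_rot: [3.131, 0.0, -1.41]
wrist_force: [-7.2, -3.5, 3.7]
grip_width: 0.0698
```

```bash
python3 - <<'E'
from h import *
st(.0564,-.0055)
d=eyes.get_image("wrist")
cv2.imwrite("pics/w7.png",cv2.resize(d["image"][40:240,140:500],(792,440),interpolation=cv2.INTER_CUBIC))
for i in range(3): eyes.get_image("wrist"); o=r.get_obs(); print((Rc.T@o["wrist_force"][:2]).round(1))
E
python3 gap.py
```

```text
t 16.83 chase [ 0.056  -0.0054] z 0.0047 Fchase [-7.7 -2.3] 3.7 rot [ 3.1311e+00  1.0000e-04 -1.4095e+00]
[ 0.0003 -0.0009 -0.0009  0.0033  0.      0.0006]
[-7.6 -2.4]
[-7.  -1.4]
[-6.6 -0.8]
bar 54 slope dx/dy 0.0016 x at y=0 0.1501 rms 0.0003
die 57 slope dx/dy -0.0015 x at y=0 0.1468 rms 0.0019
```

View pics/w7.png

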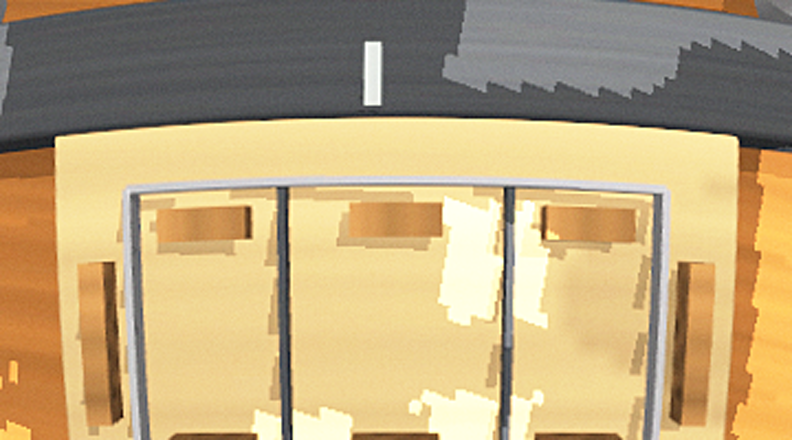

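The die's far edge lies flush on the head bar along its whole length, crop columns 55–740, with no gap visible. The push is about 7 N, so I'll raise it to 10 and straighten the slight tilt.

Emit:
play_rows(
  increments=[0,-0.0055,-0.0005,0.001,0,0,0,-0.006,-0.0005,0.002,0,0,0,-0.0065,-0.0007,0.003,0,0,0,-0.007,-0.0007,0.003,0,0,0,-0.007,-0.0007,0.003,0,0,0,-0.007,-0.0007,0.003,0,0,0,-0.007,-0.0007,0.003,0,0,0,-0.007,-0.0007,0.003,0,0],
)

```text
time: 17.75
ee_pos: [0.6282, 0.0112, 0.0045]
tool_rot: [3.135, 0.001, -1.409]
wrist_force: [-8.4, -2.7, 3.6]
grip_width: 0.0694
```

```bash
python3 - <<'E'
from h import *
st(.0564,-.0055)
for i in range(6): eyes.get_image("wrist"); o=r.get_obs(); print((Rc.T@o["wrist_force"][:2]).round(1),o["wrist_force"][2],o["wrist_torque"].round(2))
E
```

```text
t 17.75 chase [ 0.056  -0.0053] z 0.0045 Fchase [-8.8 -1.3] 3.6 rot [ 3.1345e+00  8.0000e-04 -1.4094e+00]
[ 0.0006 -0.0009 -0.0012  0.0022  0.0003  0.0006]
[-7.9 -2.5] 3.553219555873449 [-0.61  1.31 -0.18]
[-9.3 -1. ] 3.8990266757857617 [-0.66  1.29 -0.19]
[-8.4 -1.7] 3.453556964678884 [-0.61  1.18 -0.19]
[-8.1 -1.7] 4.717076888755364 [-0.61  1.26 -0.21]
[-8.5 -1.8] 4.077217668752407 [-0.66  1.23 -0.18]
[-8.8 -1.8] 4.0484625548801185 [-0.66  1.25 -0.18]
```

Steady at 8.5 N. One more small step up.

Emit:
play_rows(
  increments=[0,-0.0075,-0.001,0.002,0,0,0,-0.008,-0.001,0.002,0,0,0,-0.0085,-0.001,0.002,0,0,0,-0.0085,-0.001,0.002,0,0,0,-0.0085,-0.001,0.002,0,0,0,-0.0085,-0.001,0.002,0,0,0,-0.0085,-0.001,0.002,0,0,0,-0.0085,-0.001,0.002,0,0],
)

```text
time: 18.72
ee_pos: [0.6281, 0.0113, 0.0044]
tool_rot: [3.133, 0.002, -1.409]
wrist_force: [-8.6, -3.3, 4.9]
grip_width: 0.0692
```

```bash
python3 - <<'E'
from h import *
st(.0564,-.0055)
F=[]
for i in range(10): eyes.get_image("wrist"); F.append(Rc.T@r.get_obs()["wrist_force"][:2])
print(np.round(F,1).tolist(),np.mean(F,0)); e=eyes.get_image("scene"); cv2.imwrite("pics/s2.png",e["image"])
E
```

```text
t 18.72 chase [ 0.056  -0.0052] z 0.0044 Fchase [-9.  -1.9] 4.9 rot [ 3.1335e+00  1.8000e-03 -1.4092e+00]
[ 0.0009 -0.0009 -0.0014  0.0026  0.0006  0.0007]
[[-8.8, -3.0], [-9.2, -1.4], [-9.5, -2.6], [-8.3, -3.1], [-9.2, -2.5], [-9.1, -2.0], [-8.8, -2.2], [-8.2, -2.1], [-10.0, -1.7], [-9.2, -2.1]] [-9.03212902 -2.276193  ]
```

View pics/s2.png

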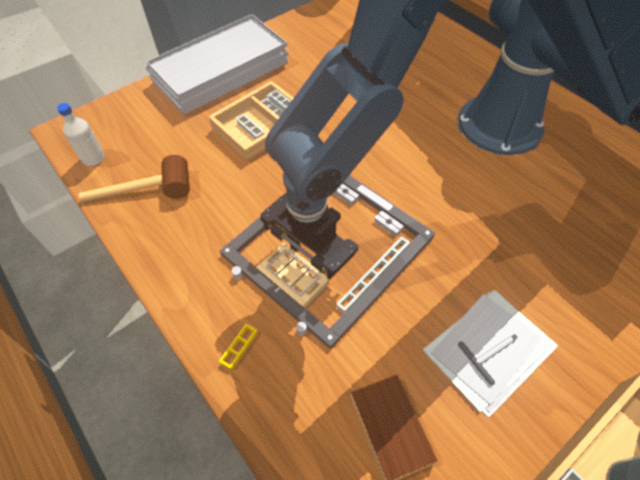

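The scene view shows the spacer in the tray's far compartment (250,126) and the die flush at the head bar (293,275). The quoins, strip, key, planer, mallet and yellow ladder are where they were. The push is steady at 9 N, so I'll hand in.

```bash
python3 -c "
from h import *
print(r.finish_job())"
```

```text
the job is handed in; nothing more can be done
None
```

The spacer is in the tray's empty compartment, and the die board is flush and square against the head bar. I handed the job in at about 19 s with the fingertips still pressing.

- **Spacer:** I gripped the grey ladder across its width and lowered it until it touched the tray floor at 4.5 N. Then I released it. Both later views show it lying in the far compartment, and the close one shows it flat.
- **Die board:** I pushed the near edge with both fingertips and crept in at the end. Just before contact, the far edge was parallel to the head bar within about 0.001 rad. The close-up taken after contact shows no gap along the edge.
- **Push:** The last ten readings along the chase averaged 9.0 N, between 8.2 and 10.0 N. About 2.3 N also acts sideways and about 5 N upward on the tool.
- **Other items:** The last scene view shows the quoins, strip, quoin key, planer, mallet and yellow look-alike apparently where they started.

**Checks that disagreed:** My top-camera positions were 2–3 mm short in x, which the wrist camera showed and contact confirmed. After contact, my edge-gap script still reported a 3 mm gap. I set that aside because the die was then hiding the foot of the bar, and relied on the image, the stalled travel and the rising force. The tool also leans about 0.008 rad (0.5°) under the push.

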